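# Switch on the worktop power block, key by key

## Robot

A 6-joint arm with a two-finger parallel gripper is mounted at the origin on a cart in front of the work surface, level with it; the furniture and walls round the work are solid. World frame = base frame: x ahead of the robot, y to its left, z up, the work surface at z = 0. Lengths are in mm, angles in degrees, forces in N, time in s.
With the tool pointing down it reaches from about 350 to 850 mm from the base axis. Payload 8.1 kg.
Tool frame: the origin (TCP) lies at the very end of the fingers, on their centre line; the grasp point (between the pads) lies 19 mm behind it; z points along the fingers, y is the line along which they close (so a half turn about z gives the same grasp; the last joint's range is limited). The gripper opens to 85 mm and grips with 20 to 120 N. Pads are 22 mm wide; open, the fingers measure 114 mm over their backs; the gripper's body (76 mm by 85 mm) begins 54 mm behind the grasp point. The pads swing forward as they close: fully open they stand 13 mm farther back than shut.
Start: joints at [69.821, 7.471, 85.268, -0, 87.261, -4.893], TCP at [158.165, 578.782, 193.092] pointing down, gripper open.
Joint ranges: [-169.43, 169.43], [-51.17, 129.36], [1.28, 143.12], [-76.62, 256.62], [0, 156.53], [-152.29, 152.29]. Speed limits (degrees/s): [136.94, 136.94, 159.86, 180, 180, 180].

## Interface

Orientations are given as [roll, pitch, yaw] about the fixed x, y, z axes, in that order (R = Rz(yaw) Ry(pitch) Rx(roll)).
In Python, from bench import sense, eyes, job, models gives the robot as it stands. The module is installed in compiled form; this text tells all that it offers.
- The arm moves only by the tool apply_moves, never from a script. Its argument "rows" is a list of rows, each a list of 6 numbers: the shift along the tool's x, y, z in mm, then the turn, a rotation vector about the tool's x, y, z in rad. In form: [[dx, dy, dz, rx, ry, rz], ...]. A call has exactly 5 rows; each row shifts and turns the commanded pose from where the row before left it, along the tool's axes as they then stand; what a row does not reach is not made up. A row lasts 1/8 s, in which the tool goes at most 62.5 mm and 10.7 degrees, less where a joint would pass 70% of its speed; a pose out of reach is approached as far as the arm can. A call is refused whole if a number of a shift passes 62.5 or a number of a turn 0.188, either way. A call with a gripper value outside its range is refused whole. "fingers" is the finger opening in mm, from 0 to 85.4, set as the call begins (left out, the last holds). The fingers move at their own pace and stop on an object; "grip_force" is the grip in N (left out, the last holds). Time passes only in rows, so rows that do not move let the fingers close, or fill a call up. It gives the time, the measured TCP pose, the force, the opening and the grip force at its end, in the units of the state.
- sense(): the state, without advancing time (a new reading comes with each control period).
- eyes.snapshot(name): name is "scene" or "side" or "wrist"; returns (picture, depth): 480x640x3 uint8, red, green, blue; 480x640 float32, mm along the optical axis (not along the pixel's ray), 0 where there is no reading.
- eyes.get_calibration(name): a dict with "intrinsics" (3x3 intrinsics, pixels), "D" ([k1, k2, p1, p2, k3] as OpenCV has them; the pictures are not rectified), "R" (3x3) and "t" (3): a world point X has camera coordinates R X + t; the wrist camera has in their place "mount" (4x4, takes a point from camera to tool coordinates, whose origin is the TCP and whose axes are the flange's). Camera axes: x right, y down, z forward; pixel columns grow to the right and rows downward; lengths in mm; the calibration is good to about 2 mm. A picture is of the moment at which its call begins: read the wrist's pose just before it. get_calibration takes no time and is no camera call.
- job.hand_in(): hands the job in; it is judged then, once.
Trained networks look in the newest picture that a camera, given by its name, has taken for a name from the list of things; names that differ only in an ending like _2 or _b are one class to them, and where a whole thing is asked for, a point or a joint stands for the part that bears it (a point fixed in the world has none). Each returns a list of dicts, best first, with "confidence" (0 to 1); they miss things now and then, are a little off and sometimes report something else, mostly with a low value. They report only what shows in the picture. A call takes as long as a camera call.
- models.boxes_of(name, camera): "xyz" ([x, y, z] in mm, in world coordinates, good to about 4 mm: the middle of the surface that is visible of it).
- models.cut_out(name, camera): "pixels" (480x640 bool, what is visible of it).
- models.place_of(name, camera): "xyz" ([x, y, z] in mm, in world coordinates, good to about 4 mm: a listed point, or the origin of a listed thing).
The state is a dict: "time": time; "joint_pos": joint angles; "qd": joint speeds; "joint_efforts": joint torques, N m; "tool_pos": TCP position; "tcp_rot": TCP orientation; "ft_force": force on the tool from outside, world axes, zero at the start; "wrist_torque": the same for the moment, N m; "finger_gap": finger opening in mm; "grip_force": force on a finger pad.
Only numpy, scipy, OpenCV 4.12 (cv2) and the standard library are available. Lean on these libraries where they do the work, as an engineer would, in place of code of your own. Each camera call takes 0.05 s, during which the arm holds its last target. There are 200 camera calls.

## Task

Switch on the flat metal power block on the worktop by pressing its three black keys with a fingertip, each lightly, until it is down and stays down: first the large round key, then the long bar-shaped key, then the small round key. Only press: do not pick anything up, do not push any key out of turn, leave the things standing around where they are, and take the hand away at the end.

Things in the scene. Friction and masses are not known exactly. Their poses are not given: they have to be found in the camera images.
- power_block: Flat metal box fixed to the worktop, 130 mm (x) by 216 mm (y) by 40 mm high. Origin at the centre of its underside; x points to its back, z up. Three black keys in a row at x = -0.026, y = -0.066, 0 and +0.066, in any order. The two flat round socket faces behind are no keys. Behind the block (world x > 0.6) a rack with bowls and a pan stands up to 0.5 m high: swing in close to the base.
- key_round (a joint): The large round key, black, 36 mm across. Value: how far it is pushed in, m: 0 out, 0.010 fully down. Slides straight down against a steady 2.5 N or so and stays where it is left (no return spring). Its rubber seat gives 1 mm per 2 N besides, so at the bottom the force builds up softly. Pressed in: above 0.0065; still out: below 0.003.
- key_bar (a joint): The long bar-shaped key, black, 48 mm along the row by 16 mm. Value: how far it is pushed in, m: 0 out, 0.010 fully down. Slides straight down against a steady 2.5 N or so and stays where it is left (no return spring). Its rubber seat gives 1 mm per 2 N besides, so at the bottom the force builds up softly. Pressed in: above 0.0065; still out: below 0.003.
- key_small (a joint): The small round key, black, 16 mm across. Value: how far it is pushed in, m: 0 out, 0.010 fully down. Slides straight down against a steady 2.5 N or so and stays where it is left (no return spring). Its rubber seat gives 1 mm per 2 N besides, so at the bottom the force builds up softly. Pressed in: above 0.0065; still out: below 0.003.
- key_round_top (a point): Centre of the top face of the large round key, 36 mm across; it rides down with the key. Key out: 59 mm above the worktop (19 mm above the block's top face); fully down: 49 mm, still 9 mm proud of the block and 7 mm proud of its rim. z is up.
- key_bar_top (a point): Centre of the top face of the bar-shaped key, 48 mm along the block's y by 16 mm along its x; it rides down with the key. Key out: 59 mm above the worktop (19 mm above the block's top face); fully down: 49 mm, still 9 mm proud of the block and 7 mm proud of its rim. z is up.
- key_small_top (a point): Centre of the top face of the small round key, 16 mm across; it rides down with the key. Key out: 59 mm above the worktop (19 mm above the block's top face); fully down: 49 mm, still 9 mm proud of the block and 7 mm proud of its rim. z is up.
- unit_round: The fixed steel rim, 2 mm high, round the large round key; its origin is the centre of the rim's underside, on the block's top face, 40 mm above the worktop, straight under the key's centre. Same axes as power_block. The three keys' places along the row are exchanged from run to run.
- unit_bar: The fixed steel rim, 2 mm high, round the bar-shaped key; its origin is the centre of the rim's underside, on the block's top face, 40 mm above the worktop, straight under the key's centre. Same axes as power_block. The three keys' places along the row are exchanged from run to run.
- unit_small: The fixed steel rim, 2 mm high, round the small round key; its origin is the centre of the rim's underside, on the block's top face, 40 mm above the worktop, straight under the key's centre. Same axes as power_block. The three keys' places along the row are exchanged from run to run.
- garlic: Bystander, loose: garlic bulb, 53 mm wide, 53 mm high, in front of the block. Origin under its centre, z up.
- tea_light: Bystander, loose: tea light in a metal cup, 38 mm across, 15 mm high, in front of the block. Origin under its centre, z up.
- salt_shaker: Bystander, loose: glass salt shaker, 44 mm across, 90 mm high, at the block's left (+y) end. Origin under its centre, z up.
- lemon: Bystander, loose: lemon, 83 x 58 x 58 mm, to the left. Origin under its centre.

How it is judged (in metres and radians):
On the way, in this order (a step that is already met when the one before it is completed fails the run):
1. the large round key is pressed in by the fingers while the bar and the small key are still out (value of joint key_round above 0.0065 m and value of joint each of key_bar, key_small below 0.003 m and contact force between the fingers and unit_round above 0.2 N), for 0.02 s.
2. then the bar-shaped key is pressed in by the fingers while the small key is still out (value of joint each of key_round, key_bar above 0.0065 m and value of joint key_small below 0.003 m and contact force between the fingers and unit_bar above 0.2 N), for 0.02 s.
3. then the small round key is pressed in by the fingers (value of joint each of key_round, key_bar, key_small above 0.0065 m and contact force between the fingers and unit_small above 0.2 N), for 0.02 s.
At the end, for the whole second after the job is handed in: All three keys are pressed in by more than 6.5 mm of their 10 mm, and the things round the block are at rest (value of joint each of key_round, key_bar, key_small above 0.0065 m and linear speed of each of garlic, salt_shaker, tea_light, lemon below 0.02 m/s); the robot touches nothing.
It fails at once if a key is pressed harder than 20 N (contact force between the fingers and unit_round above 20 N or contact force between the fingers and unit_bar above 20 N or contact force between the fingers and unit_small above 20 N).
It fails at once if the fingers push on the block itself harder than 20 N (contact force between the fingers and power_block above 20 N).
It fails at once if a key is pressed out of turn ((value of joint key_bar above 0.003 m and value of joint key_round below 0.0065 m) or (value of joint key_small above 0.003 m and value of joint any of key_round, key_bar below 0.0065 m)).
It fails at once if a thing standing round the block is moved, lifted or knocked more than 15 mm (distance of any of garlic, salt_shaker, tea_light, lemon from where it was at the start of the episode above 0.015 m).
It also fails if it takes over 48 s, if anything falls off the work surface, if the arm or the gripper's body presses on something with over 40 N, if the wrist force passes 120 N, or if a joint passes its speed limit or range.

## Working session

There is one attempt and no reset: what is moved stays moved. The work goes in short steps, Python scripts to look and compute and a tool call to move; the robot and the scene stay as the last step left them, time stands still between calls to the robot, and variables do not carry over. Pictures are saved under pics/ and viewed, at most 10 in all, crops included, and the job is handed in when it is done.

Besides the shell and the picture viewer there is one more tool, called after "Emit:" as name([rows], argument=value, ...), one row to a line, values as JSON. apply_moves: Moves the arm, as the interface text tells. Its arguments: {"type":"object","properties":{"rows":{"type":"array"},"fingers":{"type":"number"},"grip_force":{"type":"number"}},"required":["rows"]}

```bash
mkdir -p pics; python3 - <<'E'
from bench import sense,eyes,models
import cv2,numpy as np
s=sense();print(s['time'],s['tool_pos'],s['tcp_rot'],s['ft_force'],s['finger_gap'])
for c in("scene","side"):
    im,d=eyes.snapshot(c);cv2.imwrite(f"pics/{c}.png",im[:,:,::-1])
    for n in("key_round_top","key_bar_top","key_small_top","power_block","garlic","tea_light","salt_shaker","lemon"):
        print(c,n,[(np.round(r["xyz"]),round(r["confidence"],2)) for r in models.place_of(n,c)[:2]])
E
```

```text
0.0 [157.92685736 578.18699951 192.03479186] [-1.79894090e+02 -1.03336725e-02  1.64714354e+02] [ 0.60424    -0.64983385 -0.53414329] 85.3922155057921
scene key_round_top []
scene key_bar_top [(array([460., 241.,  60.]), 0.81)]
scene key_small_top [(array([439., 310.,  57.]), 0.52)]
scene power_block [(array([477., 251.,  -3.]), 0.85)]
scene garlic [(array([385., 181.,  -1.]), 0.67)]
scene tea_light [(array([371., 265.,   0.]), 0.72)]
scene salt_shaker [(array([395., 386.,   4.]), 0.89)]
scene lemon [(array([371., 563.,   3.]), 0.63)]
side key_round_top [(array([466., 182.,  60.]), 0.66)]
side key_bar_top [(array([456., 247.,  54.]), 0.87)]
side key_small_top [(array([437., 310.,  60.]), 0.63)]
side power_block [(array([474., 250.,  -3.]), 0.7)]
side garlic [(array([389., 181.,   2.]), 0.73)]
side tea_light [(array([376., 260.,  -1.]), 0.64)]
side salt_shaker [(array([392., 387.,  -1.]), 0.74)]
side lemon [(array([369., 566.,   0.]), 0.56)]
```

View pics/scene.png

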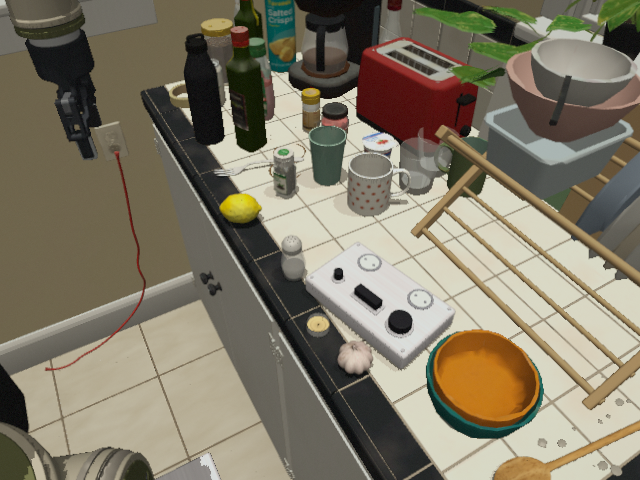

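View pics/side.png

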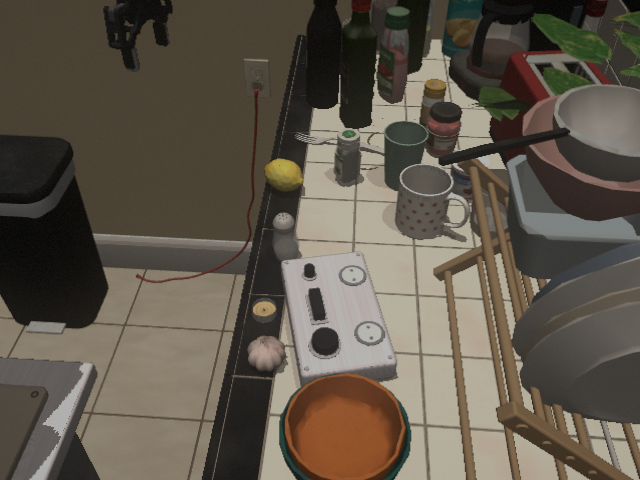

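The scene view shows the small key at (338,273), the bar at (368,296) and the large round key at (400,321), with two sockets behind. The tea light is at (318,324), the garlic at (355,357) and the salt shaker at (292,257). The side view agrees with this. I'll refine the positions with masks and depth, and plan the swing.

```bash
cat >h.py <<'E'
from bench import sense,eyes,models
import numpy as np,cv2
from scipy.spatial.transform import Rotation as Ro
def TR():
    s=sense();return np.array(s['tool_pos']),Ro.from_euler('xyz',s['tcp_rot'],degrees=True).as_matrix()
def cam(c):
    k=eyes.get_calibration(c)
    if c!="wrist":
        R=np.array(k["R"]);return k,R.T,-R.T@np.array(k["t"]).ravel()
    p,R=TR();M=np.array(k["mount"]);return k,R@M[:3,:3],R@M[:3,3]+p
def plane(c,px,z,K):
    k,R,o=K;u=cv2.undistortPoints(np.array(px,float).reshape(-1,1,2),np.array(k["intrinsics"]),np.array(k["D"])).reshape(-1,2)
    r=np.c_[u,np.ones(len(u))]@R.T;return o+r*((z-o[2])/r[:,2])[:,None]
def keys(c,z=59):
    K=cam(c);im,d=eyes.snapshot(c)
    for n in("key_round_top","key_bar_top","key_small_top"):
        print(c,n,[np.round(r["xyz"],1) for r in models.place_of(n,c)[:1]])
        r=models.cut_out(n,c)
        if r:
            v,u=np.nonzero(r[0]["pixels"]);k,R,o=K
            dd=d[v,u];P=plane(c,np.c_[u,v],z,K);  # rays
            cz=((P-o)@R)[:,2];W=o+(P-o)*(dd/cz)[:,None]
            g=(dd>0)&(W[:,2]>z-5)&(W[:,2]<z+6)
            if g.sum()>5:
                rect=cv2.minAreaRect(W[g][:,:2].astype(np.float32))
                print("   top px",g.sum(),"mean",W[g].mean(0).round(1),"rect",np.round(rect[0],1),np.round(rect[1],1),round(rect[2],1))
    return im,d,K
def go(t):
    p,R=TR();print("pos",p.round(1),"rpy",np.round(sense()['tcp_rot'],1),"shift in tool axes",(R.T@(np.array(t)-p)).round(1))
E
python3 - <<'E'
from h import *
keys("scene");keys("side")
print(np.round(eyes.get_calibration("wrist")["mount"],2))
go([430,244,200])
E
```

```text
scene key_round_top [array([475.1, 176.3,  59.2])]
   top px 399 mean [468.4 179.1  60.4] rect [469.2 181.1] [35.4 34.1] 56.4
scene key_bar_top [array([458.5, 244.3,  60.7])]
   top px 300 mean [452.6 243.1  59.4] rect [453.6 244.6] [18.  48.7] 13.6
scene key_small_top [array([435.5, 312.1,  40.8])]
   top px 71 mean [437.4 307.5  59.3] rect [438.2 308.7] [16.6 13.1] 59.9
side key_round_top [array([468.6, 178.2,  59.6])]
   top px 483 mean [469.6 177.5  57.8] rect [469.5 178.1] [34.5 36.2] 17.0
side key_bar_top [array([453.2, 244.8,  54.2])]
   top px 304 mean [454.2 240.8  57.8] rect [454.3 242. ] [16.3 47.1] 14.2
side key_small_top [array([435.8, 308.3,  61.4])]
[[  -0.     -0.95   -0.32   82.56]
 [   1.     -0.      0.      0.76]
 [  -0.     -0.32    0.95 -179.77]
 [   0.      0.      0.      1.  ]]
pos [158.1 578.8 193.1] rpy [-180.    -0.   164.7] shift in tool axes [-350.5 -251.3   -6.9]
```

Emit:
apply_moves([
  [-35,-25,0,0,0,0],
  [-35,-25,0,0,0,0],
  [-35,-25,0,0,0,0],
  [-35,-25,0,0,0,0],
  [-35,-25,0,0,0,0],
], fingers=0, grip_force=20)

```text
time: 2.22
tool_pos: [294.7, 411.0, 193.2]
tcp_rot: [180.0, 0.0, 164.7]
ft_force: [1.0, 0.6, -0.3]
finger_gap: 0.1
grip_force: 0.0
```

Emit:
apply_moves([
  [-35,-25,0,0,0,0],
  [-35,-25,0,0,0,0],
  [-35,-25,0,0,0,0],
  [-35,-25,0,0,0,0],
  [-35,-25,0,0,0,0],
])

```text
time: 2.85
tool_pos: [430.7, 244.2, 193.3]
tcp_rot: [180.0, 0.0, 164.7]
ft_force: [0.6, -0.4, -0.4]
finger_gap: 0.0
grip_force: 0.0
```

Emit:
apply_moves([
  [0,0,0,0,0,0],
  [0,0,0,0,0,0],
  [0,0,0,0,0,0],
  [0,0,0,0,0,0],
  [0,0,0,0,0,0],
])

```text
time: 3.48
tool_pos: [429.6, 245.9, 193.1]
tcp_rot: [180.0, 0.0, 164.8]
ft_force: [0.3, -0.3, -0.1]
finger_gap: 0.1
grip_force: 0.0
```

```bash
python3 - <<'E'
from h import *
im,d,K=keys("wrist");cv2.imwrite("pics/w1.png",im[:,:,::-1])
s=sense();print(s['time'],s['finger_gap'],s['ft_force'])
go([469,179.5,80])
E
```

```text
wrist key_round_top [array([472.4, 184.5,  60.7])]
   top px 1274 mean [468.8 182.2  57.6] rect [469.3 181.8] [34.7 35.1] 5.7
wrist key_bar_top [array([456.5, 244.9,  57.4])]
   top px 1070 mean [453.3 245.8  57.5] rect [454.1 245.5] [16.4 48. ] 13.5
wrist key_small_top [array([439.3, 309.2,  57.9])]
   top px 281 mean [437.7 309.3  57.7] rect [438.  309.5] [15.  13.3] 30.6
3.825 -0.15590547654717601 [0.50101762 0.0077957  0.1256055 ]
pos [429.9 245.4 193.1] rpy [-180.    -0.   164.7] shift in tool axes [-55.1 -53.2 113.1]
```

View pics/w1.png

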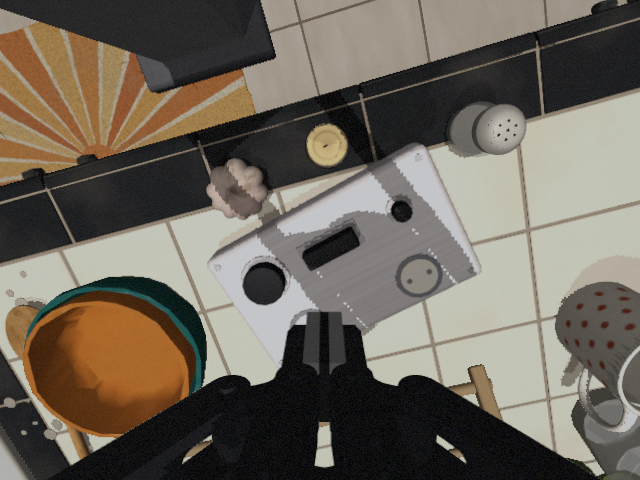

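The wrist view shows the round key at (265,283), the bar at (330,247) and the small key at (401,210). All three agree with the fixed cameras. Next I move above the round key.

Emit:
apply_moves([
  [-27,-26,0,0,0,0],
  [-28,-26,20,0,0,0],
  [0,0,50,0,0,0],
  [0,0,35,0,0,0],
  [0,0,12,0,0,0],
])

```text
time: 4.45
tool_pos: [467.4, 180.0, 73.6]
tcp_rot: [-179.9, -0.2, 164.7]
ft_force: [-0.6, 0.4, -0.2]
finger_gap: -0.1
grip_force: 0.0
```

Emit:
apply_moves([
  [0,0,2,0,0,0],
  [0,0,2,0,0,0],
  [0,0,2,0,0,0],
  [0,0,2,0,0,0],
  [0,0,1,0,0,0],
])

```text
time: 5.08
tool_pos: [469.3, 180.8, 67.3]
tcp_rot: [180.0, 0.0, 164.7]
ft_force: [-0.8, 0.2, 0.2]
finger_gap: 0.2
grip_force: 0.0
```

Emit:
apply_moves([
  [0,0,3,0,0,0],
  [0,0,3,0,0,0],
  [0,0,2,0,0,0],
  [0,0,2,0,0,0],
  [0,0,1,0,0,0],
])

```text
time: 5.7
tool_pos: [469.1, 180.7, 55.9]
tcp_rot: [-180.0, -0.0, 164.7]
ft_force: [0.3, -0.2, 0.2]
finger_gap: -0.1
grip_force: 0.0
```

Emit:
apply_moves([
  [0,0,1,0,0,0],
  [0,0,1,0,0,0],
  [0,0,1,0,0,0],
  [0,0,1,0,0,0],
  [0,0,0,0,0,0],
])

```text
time: 6.32
tool_pos: [469.2, 180.7, 52.0]
tcp_rot: [-180.0, -0.0, 164.7]
ft_force: [-0.8, -0.3, -0.5]
finger_gap: -0.0
grip_force: 0.0
```

```bash
python3 - <<'E'
from h import *
im,d=eyes.snapshot("wrist");a=cv2.resize(im[150:450,150:550],(560,420))
print([sense()['ft_force'].round(2) if hasattr(sense()['ft_force'],'round') else sense()['ft_force'] for _ in range(1)])
im2,_=eyes.snapshot("side");b=cv2.resize(im2[240:400,230:440],(560,420));print(sense()['ft_force'],sense()['joint_efforts'])
cv2.imwrite("pics/c1.png",cv2.resize(np.hstack([a,b])[:,:,::-1],(800,300)))
E
```

```text
[array([-0.19, -0.03, -0.08])]
[-0.224506   -0.3373932  -0.32557517] [ 5.16127625e-05 -4.52070522e+01 -4.60477459e+01 -3.68375886e-04
  1.02261358e-03  9.60381044e-06]
```

View pics/c1.png

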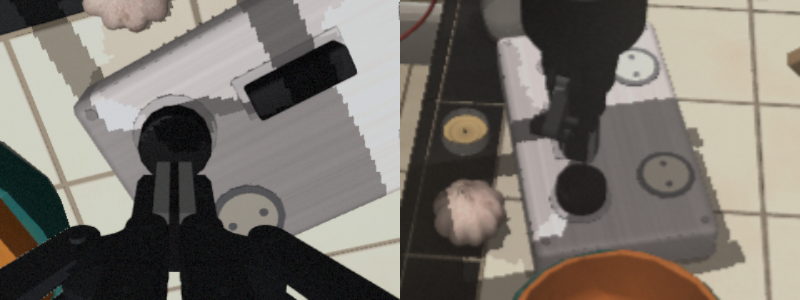

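The fingertip is at (175,165) over the round key in the wrist half. I can't tell whether it's touching, so I'll compare the key heights by depth.

```bash
cat >>h.py <<'E'
def heights(c="wrist"):
    K=cam(c);im,d=eyes.snapshot(c);k,R,o=K
    v,u=np.mgrid[0:480,0:640];P=plane(c,np.c_[u.ravel(),v.ravel()],0,K)
    cz=((P-o)@R)[:,2];W=(o+(P-o)*(d.ravel()/cz)[:,None]);g=d.ravel()>0;dark=im.reshape(-1,3).max(1)<60
    for n,q in dict(round=(469,181),bar=(454,244.5),small=(438,309)).items():
        m=g&dark&(np.hypot(W[:,0]-q[0],W[:,1]-q[1])<(17 if n=="round" else 8))&(W[:,2]>35)&(W[:,2]<70)
        if m.sum(): print(n,m.sum(),"z hist",np.histogram(W[m,2],np.arange(38,70,2))[0],"median top",np.median(W[m,2]).round(1), "xy",W[m][:,:2].mean(0).round(1))
E
python3 - <<'E'
from h import *
heights("wrist");heights("side")
E
```

```text
round 3231 z hist [   0    5    2   23   35   43   34   33   54 1979 1022    1    0    0
    0] median top 57.7 xy [465.4 181.8]
bar 1006 z hist [  0   1   1   7   4   9   7   9  20 620 328   0   0   0   0] median top 57.7 xy [453.2 244.3]
small 1676 z hist [  0   1  33  82  89 103  89  97 113 703 366   0   0   0   0] median top 57.2 xy [437.  307.3]
round 375 z hist [  0   0   0   0   0   0   0   0  15 144 203  13   0   0   0] median top 58.2 xy [469.5 179.8]
```

```bash
python3 - <<'E'
from h import *
k=eyes.get_calibration("wrist");M=np.array(k["mount"]);im,d=eyes.snapshot("wrist")
v,u=np.nonzero((d>0)&(d<260));q=cv2.undistortPoints(np.c_[u,v].astype(float).reshape(-1,1,2),np.array(k["intrinsics"]),np.array(k["D"])).reshape(-1,2)
T=(np.c_[q,np.ones(len(q))]*d[v,u][:,None])@M[:3,:3].T+M[:3,3]
m=(abs(T[:,1])<25)&(abs(T[:,0])<40)&(T[:,2]>-60)
c=im[v,u].max(1)
for z0 in range(-40,14,3):
    n=m&(T[:,2]>=z0)&(T[:,2]<z0+3)
    if n.sum(): print(z0,n.sum(),"x",np.percentile(T[n,0],[2,50,98]).round(1),"y",np.percentile(T[n,1],[2,98]).round(1),"row",np.percentile(v[n],[2,98]),"c",np.median(c[n]))
print(TR()[0],sense()['ft_force'])
E
```

```text
-40 3 x [10.4 10.6 10.6] y [1.8 7. ] row [312. 312.] c 55.0
-10 33 x [-6.9  4.8 14. ] y [-11.5  15.3] row [272.64 313.44] c 20.0
-7 3167 x [-11.2   3.1  16.1] y [-14.9  16.8] row [267. 320.] c 23.0
-4 191 x [-3.7 15.  17.8] y [-14.5  18.1] row [261.  304.2] c 16.0
-1 143 x [ 4.8 15.5 17.7] y [-15.   17.6] row [259.   284.16] c 15.0
2 123 x [ 7.  15.4 17.6] y [-14.3  17. ] row [257.   278.12] c 15.0
5 124 x [ 6.5 15.6 17.6] y [-14.2  17.2] row [255.   276.62] c 15.0
8 494 x [-5.  13.7 20.9] y [-19.6  21.3] row [246.86 294.14] c 127.0
11 5851 x [-31.   20.2  38.9] y [-24.4  24.5] row [210. 336.] c 195.0
[469.27573238 180.70920183  52.17349812] [-0.95113094  0.55913591  0.32792329]
```

```bash
python3 - <<'E'
from h import *
k=eyes.get_calibration("wrist");M=np.linalg.inv(np.array(k["mount"]));im,d=eyes.snapshot("wrist")
for x in(-11,0,11):
  print(x,[(z,cv2.projectPoints(np.array([[x,0.,z]]),M[:3,:3],M[:3,3],np.array(k["intrinsics"]),np.array(k["D"]))[0].ravel().round().tolist()) for z in(0,-7,-15,-25,-40)])
for r in range(290,480,8): print(r,d[r,[305,318,325,335,345]],im[r,[318,335]].max(1))
E
```

```text
-11 [(0, [322.0, 314.0]), (-7, [322.0, 321.0]), (-15, [322.0, 329.0]), (-25, [322.0, 341.0]), (-40, [322.0, 360.0])]
0 [(0, [322.0, 294.0]), (-7, [322.0, 300.0]), (-15, [322.0, 308.0]), (-25, [322.0, 318.0]), (-40, [322.0, 336.0])]
11 [(0, [322.0, 273.0]), (-7, [322.0, 279.0]), (-15, [322.0, 285.0]), (-25, [322.0, 295.0]), (-40, [322.0, 311.0])]
290 [189.76816 189.24672 189.80247 190.63309 190.38489] [22 15]
298 [191.71428 190.99664 192.35158 190.92824 191.91699] [14 27]
306 [192.02458 192.98256 191.65564 192.80316 192.66078] [21 27]
314 [194.14647 151.74614 152.88234 152.25977 193.87581] [67 67]
322 [195.06732 146.63582 146.0616  146.67079 195.75845] [62 66]
330 [141.13905 140.44612 140.32758 141.66083 149.01282] [63 69]
338 [135.82321 135.75562 135.38539 136.06767 143.63481] [68 62]
346 [131.13817 130.95235 132.03542 130.22726 139.41426] [64 66]
354 [126.18521  126.73755  126.621185 126.94015  134.4473  ] [64 68]
362 [124.882   122.74701 123.22311 123.11157 123.18086] [62 69]
370 [117.58337 123.62185 123.16409 116.27272 115.68028] [73 21]
378 [112.65034  121.050995 124.85757  113.30124  112.66763 ] [15 21]
386 [110.5307   118.765274 125.31678  111.13683  110.61749 ] [17 20]
394 [107.44996  117.135704 126.06491  105.25081  107.15474 ] [22 26]
402 [104.05026  117.944855 126.844284 103.48473  104.58191 ] [18 16]
410 [101.390236 120.04142  128.57623  105.43396  102.1057  ] [16 16]
418 [ 91.54046 118.75831 128.80328 115.14059  91.38063] [29 27]
426 [ 90.65087  120.749466 288.3517   116.55841   89.930595] [67 27]
434 [ 91.192924 291.34113  290.96152  117.237564  86.716286] [195   8]
442 [ 90.35223  294.89838  292.61374  117.49871   86.326225] [184  22]
450 [ 92.47037 294.21606 296.30783 113.56636  86.59704] [209  26]
458 [ 91.3256   298.48672  297.71097  111.33533   87.559265] [208  18]
466 [ 87.941696 300.17667  299.91748   87.16555   87.25749 ] [133  27]
474 [85.02766 85.34783 84.84029 84.12693 85.35381] [15 17]
```

```bash
python3 - <<'E'
from h import *
for c in("scene","side","wrist"):
    K=cam(c);im,d=eyes.snapshot(c);k,R,o=K
    v,u=np.mgrid[0:480,0:640];P=plane(c,np.c_[u.ravel(),v.ravel()],0,K)
    W=o+(P-o)*(d.ravel()/((P-o)@R)[:,2])[:,None]
    m=(d.ravel()>0)&(np.hypot(W[:,0]-469,W[:,1]-181)<40)
    print(c,[(z,int(n.sum()),W[n][:,:2].min(0).round().tolist(),W[n][:,:2].max(0).round().tolist()) for z in range(55,140,5) for n in [m&(W[:,2]>=z)&(W[:,2]<z+5)] if n.sum()])
print(sense()['time'])
E
```

```text
scene [(55, 116, [452.0, 163.0], [489.0, 198.0]), (60, 270, [453.0, 163.0], [488.0, 197.0]), (90, 5, [459.0, 176.0], [461.0, 183.0]), (95, 16, [457.0, 169.0], [473.0, 188.0]), (100, 31, [457.0, 168.0], [469.0, 189.0]), (105, 37, [457.0, 166.0], [473.0, 189.0]), (110, 42, [457.0, 165.0], [472.0, 189.0]), (115, 27, [457.0, 168.0], [463.0, 189.0]), (120, 21, [458.0, 169.0], [461.0, 189.0]), (125, 16, [457.0, 174.0], [462.0, 190.0]), (130, 8, [455.0, 171.0], [461.0, 192.0]), (135, 37, [450.0, 156.0], [464.0, 209.0])]
side [(55, 460, [452.0, 161.0], [486.0, 197.0]), (60, 8, [455.0, 171.0], [482.0, 192.0]), (90, 12, [457.0, 169.0], [481.0, 182.0]), (95, 30, [457.0, 165.0], [481.0, 182.0]), (100, 51, [457.0, 164.0], [481.0, 182.0]), (105, 40, [459.0, 164.0], [481.0, 182.0]), (110, 46, [459.0, 164.0], [481.0, 181.0]), (115, 15, [460.0, 166.0], [481.0, 181.0]), (120, 11, [475.0, 168.0], [481.0, 181.0]), (125, 6, [478.0, 166.0], [483.0, 184.0]), (130, 16, [475.0, 163.0], [484.0, 189.0]), (135, 36, [462.0, 146.0], [489.0, 202.0])]
wrist [(55, 3306, [452.0, 164.0], [486.0, 199.0]), (90, 87, [457.0, 178.0], [461.0, 191.0]), (95, 385, [457.0, 171.0], [466.0, 195.0]), (100, 493, [457.0, 170.0], [467.0, 196.0]), (105, 576, [456.0, 170.0], [467.0, 196.0]), (110, 596, [456.0, 170.0], [466.0, 196.0]), (115, 683, [456.0, 170.0], [467.0, 196.0]), (120, 464, [456.0, 170.0], [466.0, 196.0]), (125, 1031, [454.0, 168.0], [480.0, 199.0]), (130, 1217, [450.0, 155.0], [481.0, 213.0]), (135, 2897, [448.0, 147.0], [487.0, 217.0])]
6.775
```

All three cameras put the real fingertip at z ≈ 92 mm. That is about 41 mm behind the reported TCP, which is why no contact was felt. I'll descend with that offset and go by force.

Emit:
apply_moves([
  [0,0,10,0,0,0],
  [0,0,10,0,0,0],
  [0,0,6,0,0,0],
  [0,0,3,0,0,0],
  [0,0,1,0,0,0],
])

```text
time: 7.4
tool_pos: [469.1, 180.6, 21.8]
tcp_rot: [-180.0, -0.0, 164.7]
ft_force: [-0.4, -0.0, 0.4]
finger_gap: -0.1
grip_force: 0.0
```

Emit:
apply_moves([
  [0,0,1,0,0,0],
  [0,0,1,0,0,0],
  [0,0,1,0,0,0],
  [0,0,1,0,0,0],
  [0,0,1,0,0,0],
])

```text
time: 8.02
tool_pos: [469.5, 180.8, 17.3]
tcp_rot: [180.0, 0.0, 164.7]
ft_force: [0.6, -0.6, 2.6]
finger_gap: 0.1
grip_force: 1.2
```

Emit:
apply_moves([
  [0,0,1,0,0,0],
  [0,0,1,0,0,0],
  [0,0,1,0,0,0],
  [0,0,1,0,0,0],
  [0,0,1,0,0,0],
])

```text
time: 8.65
tool_pos: [469.4, 180.7, 12.1]
tcp_rot: [180.0, 0.0, 164.7]
ft_force: [2.0, 0.3, 3.6]
finger_gap: -0.1
grip_force: 1.2
```

Emit:
apply_moves([
  [0,0,1,0,0,0],
  [0,0,1,0,0,0],
  [0,0,1,0,0,0],
  [0,0,0.5,0,0,0],
  [0,0,0,0,0,0],
])

```text
time: 9.28
tool_pos: [469.3, 180.7, 8.7]
tcp_rot: [180.0, 0.0, 164.7]
ft_force: [2.7, 0.9, 3.2]
finger_gap: 0.1
grip_force: 1.9
```

Emit:
apply_moves([
  [0,0,0.5,0,0,0],
  [0,0,0.5,0,0,0],
  [0,0,0.5,0,0,0],
  [0,0,0,0,0,0],
  [0,0,0,0,0,0],
])

```text
time: 9.9
tool_pos: [469.3, 180.7, 7.4]
tcp_rot: [180.0, 0.0, 164.7]
ft_force: [-1.0, 0.2, 6.1]
finger_gap: 0.1
grip_force: 3.2
```

Emit:
apply_moves([
  [0,0,-4,0,0,0],
  [0,0,-21,0,0,0],
  [16,29,-10,0,0,0],
  [16,29,0,0,0,0],
  [0,0,0,0,0,0],
])

```text
time: 10.52
tool_pos: [452.2, 246.3, 41.5]
tcp_rot: [-180.0, -0.1, 164.9]
ft_force: [-1.0, -0.5, -0.7]
finger_gap: 0.0
grip_force: 0.0
```

```bash
python3 - <<'E'
from h import *
heights("wrist");go([454,244.5,22])
E
```

```text
round 2921 z hist [   0   13   24   52 2123  709    0    0    0    0    0    0    0    0
    0] median top 47.6 xy [467.  181.5]
bar 531 z hist [  0   7   4  12  17  11  12  15  21 300 132   0   0   0   0] median top 57.5 xy [449.8 244.4]
small 1267 z hist [  0   1   4  49  45  51  48  56  63 659 291   0   0   0   0] median top 57.4 xy [436.4 308.5]
pos [452.5 245.3  41.4] rpy [-1.799e+02 -1.000e-01  1.648e+02] shift in tool axes [-1.7 -0.3 19.3]
```

The round key is fully down (57.7 → 47.6) and the other two are still out. Next is the bar.

Emit:
apply_moves([
  [-1,0,10,0,0,0],
  [0,0,6,0,0,0],
  [0,0,3,0,0,0],
  [0,0,1,0,0,0],
  [0,0,1,0,0,0],
])

```text
time: 11.2
tool_pos: [454.8, 244.7, 21.2]
tcp_rot: [180.0, 0.0, 164.7]
ft_force: [0.1, -0.4, -0.3]
finger_gap: 0.3
grip_force: 0.0
```

Emit:
apply_moves([
  [0,0,1,0,0,0],
  [0,0,1,0,0,0],
  [0,0,1,0,0,0],
  [0,0,1,0,0,0],
  [0,0,1,0,0,0],
])

```text
time: 11.82
tool_pos: [454.9, 244.9, 16.2]
tcp_rot: [180.0, 0.0, 164.7]
ft_force: [0.4, -0.3, 3.2]
finger_gap: 0.0
grip_force: 1.2
```

Emit:
apply_moves([
  [0,0,1,0,0,0],
  [0,0,1,0,0,0],
  [0,0,1,0,0,0],
  [0,0,1,0,0,0],
  [0,0,1,0,0,0],
])

```text
time: 12.45
tool_pos: [454.8, 244.8, 11.1]
tcp_rot: [180.0, 0.0, 164.7]
ft_force: [1.8, -0.1, 2.6]
finger_gap: 0.4
grip_force: 1.2
```

Emit:
apply_moves([
  [0,0,1,0,0,0],
  [0,0,1,0,0,0],
  [0,0,0.5,0,0,0],
  [0,0,0,0,0,0],
  [0,0,0,0,0,0],
])

```text
time: 13.08
tool_pos: [454.8, 244.9, 8.7]
tcp_rot: [180.0, 0.0, 164.7]
ft_force: [1.6, 0.1, 3.8]
finger_gap: 0.1
grip_force: 1.9
```

Emit:
apply_moves([
  [0,0,0.5,0,0,0],
  [0,0,0.5,0,0,0],
  [0,0,0.5,0,0,0],
  [0,0,0,0,0,0],
  [0,0,0,0,0,0],
])

```text
time: 13.7
tool_pos: [454.8, 244.9, 7.4]
tcp_rot: [180.0, 0.0, 164.7]
ft_force: [1.5, -1.0, 7.4]
finger_gap: 0.2
grip_force: 3.2
```

Emit:
apply_moves([
  [0,0,-4,0,0,0],
  [0,0,-21,0,0,0],
  [16.5,29,-10,0,0,0],
  [16.5,28.5,0,0,0,0],
  [0,0,0,0,0,0],
])

```text
time: 14.32
tool_pos: [436.2, 310.2, 41.4]
tcp_rot: [-179.9, -0.1, 164.9]
ft_force: [0.1, -0.7, 0.0]
finger_gap: -0.3
grip_force: 0.0
```

```bash
python3 - <<'E'
from h import *
heights("wrist");heights("side");go([438,309,22])
E
```

```text
round 2744 z hist [   0   13   25   50 2093  563    0    0    0    0    0    0    0    0
    0] median top 47.6 xy [468.  181.8]
bar 710 z hist [  0   7   6  19 479 199   0   0   0   0   0   0   0   0   0] median top 47.6 xy [453.3 244.4]
small 618 z hist [  0   7  14  28  34  34  40  32  42 285 102   0   0   0   0] median top 57.1 xy [433.2 310.1]
round 354 z hist [  0   0   0  18 156 161  19   0   0   0   0   0   0   0   0] median top 48.0 xy [469.5 178.9]
bar 71 z hist [ 0  0  0  2 28 37  4  0  0  0  0  0  0  0  0] median top 48.1 xy [453.8 243.8]
small 71 z hist [ 0  2  2  2  3  4  1  5  1 26 24  1  0  0  0] median top 57.3 xy [437.9 306.4]
pos [436.8 308.4  41.1] rpy [-1.799e+02 -1.000e-01  1.648e+02] shift in tool axes [-1.   0.9 19.1]
```

Emit:
apply_moves([
  [0,0,10,0,0,0],
  [0,0,6,0,0,0],
  [0,0,3,0,0,0],
  [0,0,1,0,0,0],
  [0,0,1,0,0,0],
])

```text
time: 15.05
tool_pos: [438.1, 309.0, 21.2]
tcp_rot: [180.0, 0.0, 164.7]
ft_force: [-0.7, 0.3, -0.2]
finger_gap: 0.2
grip_force: 0.0
```

Emit:
apply_moves([
  [0,0,1,0,0,0],
  [0,0,1,0,0,0],
  [0,0,1,0,0,0],
  [0,0,1,0,0,0],
  [0,0,1,0,0,0],
])

```text
time: 15.68
tool_pos: [438.1, 309.1, 16.2]
tcp_rot: [180.0, 0.0, 164.7]
ft_force: [-0.8, -0.3, 2.8]
finger_gap: 0.2
grip_force: 1.2
```

Emit:
apply_moves([
  [0,0,1,0,0,0],
  [0,0,1,0,0,0],
  [0,0,1,0,0,0],
  [0,0,1,0,0,0],
  [0,0,1,0,0,0],
])

```text
time: 16.3
tool_pos: [438.1, 309.1, 11.1]
tcp_rot: [180.0, 0.0, 164.7]
ft_force: [1.3, 0.9, 1.9]
finger_gap: 0.2
grip_force: 1.2
```

Emit:
apply_moves([
  [0,0,1,0,0,0],
  [0,0,1,0,0,0],
  [0,0,0.5,0,0,0],
  [0,0,0,0,0,0],
  [0,0,0,0,0,0],
])

```text
time: 16.92
tool_pos: [438.1, 309.1, 8.8]
tcp_rot: [180.0, 0.0, 164.7]
ft_force: [1.9, 1.6, 3.9]
finger_gap: -0.0
grip_force: 1.9
```

Emit:
apply_moves([
  [0,0,0.5,0,0,0],
  [0,0,0.5,0,0,0],
  [0,0,0.5,0,0,0],
  [0,0,0,0,0,0],
  [0,0,0,0,0,0],
])

```text
time: 17.55
tool_pos: [438.1, 309.1, 7.4]
tcp_rot: [180.0, 0.0, 164.7]
ft_force: [0.6, 0.3, 6.9]
finger_gap: -0.4
grip_force: 3.2
```

Emit:
apply_moves([
  [0,0,-5,0,0,0],
  [0,0,-30,0,0,0],
  [0,0,-50,0,0,0],
  [0,0,-50,0,0,0],
  [0,0,-20,0,0,0],
])

```text
time: 18.18
tool_pos: [438.6, 309.5, 165.1]
tcp_rot: [179.9, 0.1, 164.7]
ft_force: [0.6, -0.3, -0.2]
finger_gap: -0.0
grip_force: 0.0
```

Emit:
apply_moves([
  [0,0,0,0,0,0],
  [0,0,0,0,0,0],
  [0,0,0,0,0,0],
  [0,0,0,0,0,0],
  [0,0,0,0,0,0],
])

```text
time: 18.8
tool_pos: [437.7, 308.8, 161.5]
tcp_rot: [-180.0, -0.0, 164.7]
ft_force: [0.6, -0.3, 0.2]
finger_gap: -0.2
grip_force: 0.0
```

```bash
python3 - <<'E'
from h import *
heights("wrist");heights("side");go([438,309,22])
for n in("garlic","tea_light","salt_shaker","lemon"): print(n,[np.round(r["xyz"]) for r in models.place_of(n,"side")[:1]])
E
```

```text
round 1230 z hist [  0   3  12  16 852 347   0   0   0   0   0   0   0   0   0] median top 47.6 xy [468.3 181.8]
bar 303 z hist [  0   2   2   5 174 119   1   0   0   0   0   0   0   0   0] median top 47.8 xy [453.6 244.4]
small 301 z hist [  0   2   7   9 169 114   0   0   0   0   0   0   0   0   0] median top 47.7 xy [437.4 310. ]
round 349 z hist [  0   0   0  11 146 181  11   0   0   0   0   0   0   0   0] median top 48.2 xy [469.7 179. ]
bar 78 z hist [ 0  0  0  4 35 37  2  0  0  0  0  0  0  0  0] median top 48.0 xy [453.9 244.6]
small 52 z hist [ 0  2  2  8 16 22  2  0  0  0  0  0  0  0  0] median top 47.7 xy [438.6 306.5]
pos [437.9 308.9 161.9] rpy [-180.    -0.   164.7] shift in tool axes [-1.000e-01  1.000e-01  1.399e+02]
garlic [array([385., 175.,   2.])]
tea_light [array([376., 263.,  -1.])]
salt_shaker [array([395., 384.,   1.])]
lemon [array([372., 565.,  -2.])]
```

All three keys are down and nothing around the block has moved.

```bash
python3 -c "
from bench import job;print(job.hand_in())"
```

```text
the job is handed in; nothing more can be done
None
```

The three keys were pressed in order (large round, bar, small round) with readings of about 7 N at most, and depth readings show all three fully down; the things around the block stayed put to within the networks' error, the hand is clear, and the job is handed in, though it returned no verdict.

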